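Scan a batch of dental casts

TASK

Draw the scanner's carriage out to its loading stop and stand every dental cast from the blue mat on it, each upright in a marked bay of its own, squarely and centred, front teeth towards the yellow mark; then slide the carriage fully home under the scan head. Press the recessed green start button right down with the stylus and put the stylus back tip down in its stand. Finally draw the carriage out to its loading stop again and return the casts upright to the blue mat, leaving the other things on the bench where they are.

Things in the scene. Friction and masses are not known exactly. Their poses are not given: they have to be found in the camera images.
- scanner: White scanner, fixed. Origin under the middle of its bed, yaw within 0.1 rad; x away from the robot, y left along the slide. Bed 130 mm (x) by 640 (y -305 to 335), 24 high. A column on its left end (x -10 to 100, y 250 to 330 mm) is 215 mm tall; from it a scan head hangs over the bed (x -20 to 60, y 112 to 262 mm, between 162 and 215 mm above the table).
- carriage (a joint): Slide of the carriage along the scanner's +y (left), m. 0 = out against the hard right-hand loading stop; 0.200 = fully home against the hard stop under the scan head. Stays where left; needs about 2.5 N plus 12 N per m/s. The carriage is an aluminium plate 120 mm (x) by 323 (y), top 50 mm above the table, with 4 mm thick, 7 mm high lips on its left end (62 mm past bay2) and long edges.
- carriage_handle (a point): Middle of the top of the upright blue handle block at the right-hand end of the carriage, 76 mm right of bay0: 50 mm (scanner x) by 18 mm (scanner y), 75 mm tall, top 125 mm above the table. Can be pinched from above across its 18 mm, fingers closing along the scanner's y. Axes as the scanner's.
- bay0 (a point): Centre of the right-hand of three cast bays on the carriage: flat dark rectangle 74 mm (x) by 62 (y), no rim, small yellow mark beyond its far edge. Lies on the plate's top, 50 mm above the table; moves with the carriage. Axes as the scanner's: x to the yellow mark. Bays are 82 mm apart. A cast stands right with its origin here and its x along this x.
- bay1 (a point): Centre of the middle of three cast bays on the carriage: flat dark rectangle 74 mm (x) by 62 (y), no rim, small yellow mark beyond its far edge. Lies on the plate's top, 50 mm above the table; moves with the carriage. Axes as the scanner's: x to the yellow mark. Bays are 82 mm apart. A cast stands right with its origin here and its x along this x.
- bay2 (a point): Centre of the left-hand of three cast bays on the carriage: flat dark rectangle 74 mm (x) by 62 (y), no rim, small yellow mark beyond its far edge. Lies on the plate's top, 50 mm above the table; moves with the carriage. Axes as the scanner's: x to the yellow mark. Bays are 82 mm apart. A cast stands right with its origin here and its x along this x.
- cast_yellow: Dental cast, pale yellow D-shaped plaster base, white teeth on top; may be absent. Base 63 mm long (x -30 to +33), 50 wide (y), 26 high, its sides at y = +-25 mm flat and parallel from x = -30 to +8 (grip there); teeth reach 38 mm. 0.12 to 0.2 kg. Origin: middle of the underside; x to the rounded front (front teeth), z up. Starts on the blue mat.
- cast_yellow_front (a point): Point at the foot of the rounded front of cast_yellow, 33 mm along its x from its origin.
- cast_pink: Dental cast, pink D-shaped plaster base, white teeth on top; may be absent. Base 63 mm long (x -30 to +33), 50 wide (y), 26 high, its sides at y = +-25 mm flat and parallel from x = -30 to +8 (grip there); teeth reach 38 mm. 0.12 to 0.2 kg. Origin: middle of the underside; x to the rounded front (front teeth), z up. Starts on the blue mat.
- cast_pink_front (a point): Point at the foot of the rounded front of cast_pink, 33 mm along its x from its origin.
- cast_blue: Dental cast, light blue D-shaped plaster base, white teeth on top; may be absent. Base 63 mm long (x -30 to +33), 50 wide (y), 26 high, its sides at y = +-25 mm flat and parallel from x = -30 to +8 (grip there); teeth reach 38 mm. 0.12 to 0.2 kg. Origin: middle of the underside; x to the rounded front (front teeth), z up. Starts on the blue mat.
- cast_blue_front (a point): Point at the foot of the rounded front of cast_blue, 33 mm along its x from its origin.
- mat_top (a point): Centre of the top face (3 mm above the table) of the blue mat the casts come on, fixed to the table between robot and scanner: 130 mm (x) by 520 mm (y), flat, no rim. A cast is back when it stands upright with its origin over the mat.
- console: Grey start console, fixed to the table on the left: 85 (x) by 80 (y) by 65 mm high, origin under its centre. In the middle of its top is a round well 21 mm across with a green button in it.
- button_top (a point): Centre of the green button's top face, 17 mm across, 59 mm above the table: 6 mm below the console's top. Too deep and narrow for the fingers.
- scan_button (a joint): How far the button is pressed, m: 0 = up, 0.006 = fully down. Spring return; starts to move at 1.2 N, fully down takes 4.8 N.
- stylus: Orange round stylus, 150 mm long, 14 mm in diameter, narrowing over its lowest 22 mm to a flat tip 6 mm across; 30 g. Origin at the centre of the tip, z along the stylus towards the blunt end. Starts tip down in its stand, nearly upright (it leans up to about 0.1 rad), 100 mm of it showing.
- stand_mouth (a point): Centre of the mouth of the hole in the black stylus stand, fixed to the table on the right: a block 56 x 56 x 55 mm high with a vertical, chamfered hole 16 mm across and 50 mm deep in the middle of its top. This point lies on the top face, 55 mm above the table. With the stylus in, its tip is 50 mm below this point.
- die_puck: Bystander, to be left where it is: black round die holder with silver studs, 66 mm across, 28 mm tall, right of the scanner bed.
- wax_stick: Bystander, to be left where it is: green round stick lying on the table to the front right, near the robot, 120 mm long, 20 mm thick.
- jar: Bystander, to be left where it is: amber jar with blue lid, 56 mm across, 70 mm tall, left of the scanner column.
- pen: Bystander, to be left where it is: red pen lying behind the bed, 140 mm long, 10 mm thick.
Not all that is in view belongs to the job. What is shaped like the part that bears stand_mouth but red is not meant.

How it is judged (in metres and radians):
On the way, in this order (a step that is already met when the one before it is completed fails the run):
1. the carriage is drawn out against its loading stop (within 5 mm) (value of joint carriage below 0.005 m), for 0.2 s.
2. with the carriage out, every cast present stands released in a bay (((x of cast_yellow in the frame of bay0 between -0.01 and 0.01 m and y of cast_yellow in the frame of bay0 between -0.01 and 0.01 m and z of cast_yellow in the frame of bay0 between -0.005 and 0.005 m and y of cast_yellow_front in the frame of bay0 between -0.015 and 0.015 m and x of cast_yellow_front in the frame of bay0 above 0.02 m) or (x of cast_yellow in the frame of bay1 between -0.01 and 0.01 m and y of cast_yellow in the frame of bay1 between -0.01 and 0.01 m and z of cast_yellow in the frame of bay1 between -0.005 and 0.005 m and y of cast_yellow_front in the frame of bay1 between -0.015 and 0.015 m and x of cast_yellow_front in the frame of bay1 above 0.02 m) or (x of cast_yellow in the frame of bay2 between -0.01 and 0.01 m and y of cast_yellow in the frame of bay2 between -0.01 and 0.01 m and z of cast_yellow in the frame of bay2 between -0.005 and 0.005 m and y of cast_yellow_front in the frame of bay2 between -0.015 and 0.015 m and x of cast_yellow_front in the frame of bay2 above 0.02 m)) and ((x of cast_pink in the frame of bay0 between -0.01 and 0.01 m and y of cast_pink in the frame of bay0 between -0.01 and 0.01 m and z of cast_pink in the frame of bay0 between -0.005 and 0.005 m and y of cast_pink_front in the frame of bay0 between -0.015 and 0.015 m and x of cast_pink_front in the frame of bay0 above 0.02 m) or (x of cast_pink in the frame of bay1 between -0.01 and 0.01 m and y of cast_pink in the frame of bay1 between -0.01 and 0.01 m and z of cast_pink in the frame of bay1 between -0.005 and 0.005 m and y of cast_pink_front in the frame of bay1 between -0.015 and 0.015 m and x of cast_pink_front in the frame of bay1 above 0.02 m) or (x of cast_pink in the frame of bay2 between -0.01 and 0.01 m and y of cast_pink in the frame of bay2 between -0.01 and 0.01 m and z of cast_pink in the frame of bay2 between -0.005 and 0.005 m and y of cast_pink_front in the frame of bay2 between -0.015 and 0.015 m and x of cast_pink_front in the frame of bay2 above 0.02 m)) and ((x of cast_blue in the frame of bay0 between -0.01 and 0.01 m and y of cast_blue in the frame of bay0 between -0.01 and 0.01 m and z of cast_blue in the frame of bay0 between -0.005 and 0.005 m and y of cast_blue_front in the frame of bay0 between -0.015 and 0.015 m and x of cast_blue_front in the frame of bay0 above 0.02 m) or (x of cast_blue in the frame of bay1 between -0.01 and 0.01 m and y of cast_blue in the frame of bay1 between -0.01 and 0.01 m and z of cast_blue in the frame of bay1 between -0.005 and 0.005 m and y of cast_blue_front in the frame of bay1 between -0.015 and 0.015 m and x of cast_blue_front in the frame of bay1 above 0.02 m) or (x of cast_blue in the frame of bay2 between -0.01 and 0.01 m and y of cast_blue in the frame of bay2 between -0.01 and 0.01 m and z of cast_blue in the frame of bay2 between -0.005 and 0.005 m and y of cast_blue_front in the frame of bay2 between -0.015 and 0.015 m and x of cast_blue_front in the frame of bay2 above 0.02 m)) and linear speed of each of cast_yellow, cast_pink, cast_blue below 0.02 m/s and value of joint carriage below 0.02 m and contact force between each of cast_yellow, cast_pink, cast_blue and the fingers below 0.1 N), for 0.2 s.
3. the carriage is fully home (within 5 mm of its stop) with every cast in its bay (value of joint carriage above 0.195 m and ((x of cast_yellow in the frame of bay0 between -0.01 and 0.01 m and y of cast_yellow in the frame of bay0 between -0.01 and 0.01 m and z of cast_yellow in the frame of bay0 between -0.005 and 0.005 m and y of cast_yellow_front in the frame of bay0 between -0.015 and 0.015 m and x of cast_yellow_front in the frame of bay0 above 0.02 m) or (x of cast_yellow in the frame of bay1 between -0.01 and 0.01 m and y of cast_yellow in the frame of bay1 between -0.01 and 0.01 m and z of cast_yellow in the frame of bay1 between -0.005 and 0.005 m and y of cast_yellow_front in the frame of bay1 between -0.015 and 0.015 m and x of cast_yellow_front in the frame of bay1 above 0.02 m) or (x of cast_yellow in the frame of bay2 between -0.01 and 0.01 m and y of cast_yellow in the frame of bay2 between -0.01 and 0.01 m and z of cast_yellow in the frame of bay2 between -0.005 and 0.005 m and y of cast_yellow_front in the frame of bay2 between -0.015 and 0.015 m and x of cast_yellow_front in the frame of bay2 above 0.02 m)) and ((x of cast_pink in the frame of bay0 between -0.01 and 0.01 m and y of cast_pink in the frame of bay0 between -0.01 and 0.01 m and z of cast_pink in the frame of bay0 between -0.005 and 0.005 m and y of cast_pink_front in the frame of bay0 between -0.015 and 0.015 m and x of cast_pink_front in the frame of bay0 above 0.02 m) or (x of cast_pink in the frame of bay1 between -0.01 and 0.01 m and y of cast_pink in the frame of bay1 between -0.01 and 0.01 m and z of cast_pink in the frame of bay1 between -0.005 and 0.005 m and y of cast_pink_front in the frame of bay1 between -0.015 and 0.015 m and x of cast_pink_front in the frame of bay1 above 0.02 m) or (x of cast_pink in the frame of bay2 between -0.01 and 0.01 m and y of cast_pink in the frame of bay2 between -0.01 and 0.01 m and z of cast_pink in the frame of bay2 between -0.005 and 0.005 m and y of cast_pink_front in the frame of bay2 between -0.015 and 0.015 m and x of cast_pink_front in the frame of bay2 above 0.02 m)) and ((x of cast_blue in the frame of bay0 between -0.01 and 0.01 m and y of cast_blue in the frame of bay0 between -0.01 and 0.01 m and z of cast_blue in the frame of bay0 between -0.005 and 0.005 m and y of cast_blue_front in the frame of bay0 between -0.015 and 0.015 m and x of cast_blue_front in the frame of bay0 above 0.02 m) or (x of cast_blue in the frame of bay1 between -0.01 and 0.01 m and y of cast_blue in the frame of bay1 between -0.01 and 0.01 m and z of cast_blue in the frame of bay1 between -0.005 and 0.005 m and y of cast_blue_front in the frame of bay1 between -0.015 and 0.015 m and x of cast_blue_front in the frame of bay1 above 0.02 m) or (x of cast_blue in the frame of bay2 between -0.01 and 0.01 m and y of cast_blue in the frame of bay2 between -0.01 and 0.01 m and z of cast_blue in the frame of bay2 between -0.005 and 0.005 m and y of cast_blue_front in the frame of bay2 between -0.015 and 0.015 m and x of cast_blue_front in the frame of bay2 above 0.02 m))), for 0.2 s.
4. the start button is pressed down with the stylus (over 4.5 mm) while the carriage is home (value of joint scan_button above 0.0045 m and contact force between stylus and console above 1 N and value of joint carriage above 0.195 m), for 0.1 s.
5. the carriage is drawn out to its loading stop again (within 5 mm) (value of joint carriage below 0.005 m), for 0.2 s.
At the end, for the whole second after the job is handed in: Carriage out within 5 mm of its loading stop; every cast at rest upright on the blue mat, its origin over the mat; button up; stylus tip down in its stand, tip 40 mm or more below the mouth (x of cast_yellow in the frame of mat_top between -0.065 and 0.065 m and y of cast_yellow in the frame of mat_top between -0.26 and 0.26 m and z of cast_yellow in the frame of mat_top between -0.006 and 0.006 m and angle between each of cast_yellow, cast_pink, cast_blue's own z axis and vertical below 0.15 rad and x of cast_pink in the frame of mat_top between -0.065 and 0.065 m and y of cast_pink in the frame of mat_top between -0.26 and 0.26 m and z of cast_pink in the frame of mat_top between -0.006 and 0.006 m and x of cast_blue in the frame of mat_top between -0.065 and 0.065 m and y of cast_blue in the frame of mat_top between -0.26 and 0.26 m and z of cast_blue in the frame of mat_top between -0.006 and 0.006 m and linear speed of each of cast_yellow, cast_pink, cast_blue, stylus below 0.02 m/s and value of joint carriage below 0.005 m and value of joint scan_button below 0.002 m and horizontal distance between stylus and stand_mouth below 0.01 m and z of stylus in the frame of stand_mouth below -0.04 m and angle between stylus's own z axis and vertical below 0.25 rad); the robot touches nothing.
It fails at once if one of the other things on the bench is moved more than 30 mm (distance of any of die_puck, wax_stick, jar, pen from where it was at the start of the episode above 0.03 m).
Of cast_yellow, cast_pink, cast_blue only 2 to 3 are there at a start; the rules pass over those that are not, and their reading is None.
At some moment in a run one of cast_yellow, cast_pink, cast_blue may be knocked a few centimetres aside while the robot is not near it.
It also fails if it takes over 210 s, if anything falls off the work surface, if the arm or the gripper's body presses on something with over 40 N, if the wrist force passes 120 N, or if a joint passes its speed limit or range.

ROBOT

A 6-joint arm with a two-finger parallel gripper is mounted at the origin on the work surface. World frame = base frame: x ahead of the robot, y to its left, z up, the work surface at z = 0. Lengths are in m, angles in degrees, forces in N, time in s.
With the tool pointing down it reaches from about 0.325 to 0.875 m from the base axis. Payload 4.4 kg.
Tool frame: the origin (TCP) lies midway between the tips of the shut fingers; the grasp point (between the pads) lies behind it (r.grip_point_offset is the z of the grasp point in the tool frame, in m); z points along the fingers, y is the line along which they close (so a half turn about z gives the same grasp; the last joint's range is limited). The gripper opens to 85 mm and grips with 20 to 120 N. Pads are 22 mm wide; open, the fingers measure 114 mm over their backs; the gripper's body (76 mm by 85 mm) begins 54 mm behind the grasp point. The pads swing forward as they close: fully open they stand 13 mm farther back than shut.
Start: joints at [-8.623, 11.837, 88.321, -0, 79.842, -8.623], TCP at [0.575, -0, 0.231] pointing down, gripper open.
Joint ranges: [-156.59, 156.59], [-49.26, 127.26], [12.9, 141.05], [-63.56, 243.56], [4.71, 150.69], [-161.64, 161.64]. Speed limits (degrees/s): [159.86, 159.86, 180, 180, 180, 180].

INTERFACE

Orientations are given as a 3x3 rotation matrix whose columns are the frame's x, y, z axes.
In Python, from workcell import r gives the robot as it stands. The module is installed in compiled form; this text tells all that it offers. Calls block until the motion is done:
- r.goto(position, orientation): joint-space move of the TCP to a pose.
- r.move_straight(position, velocity=0.15, ori=None): straight line of the TCP; ori=None keeps the orientation; velocity is the mean speed in m/s.
- r.move_j(angles): joint-space move.
- r.open() and r.grasp(newtons=None): open the fingers fully, or close them until they stop; newtons is the grip in N (None keeps the last).
- r.pause(seconds).
- r.solve_ik(position, orientation): joint angles nearest the present ones, or None.
- r.observe(): the state.
- r.capture(name): name is "scene" or "side" or "wrist"; returns a dict with "pixels" (384x512x3 uint8, blue, green, red), "fovy" (degrees; the focal length in pixels is half the picture's height over the tangent of half this angle, whatever the lens; pixels are square), "cx", "cy" (the principal point, pixels), "dist_coeffs" ([k1, k2, p1, p2, k3] as OpenCV has them; the pictures are not rectified), "T" (4x4, takes a point from camera to world coordinates). Camera axes: x right, y up, looking along -z (the intrinsics and any distortion apply to the point x, -y, -z); pixel columns grow to the right and rows downward; lengths in m; the calibration is good to about 2 mm. A picture is of the moment at which its call begins. There is no depth.
A pose or a line that the arm cannot do raises r.PlanningError and nothing moves.
- r.sign_off(): hands the job in; it is judged then, once.
The state is a dict: "t": time; "joint_pos": joint angles; "dq": joint speeds; "effort": joint torques, N m; "tcp_pos": TCP position; "tcp_rot": TCP orientation; "ft_force": force on the tool from outside, world axes, zero at the start; "wrist_torque": the same for the moment, N m; "opening": opening from 0.0 (shut) to 1.0 (fully open); "finger_force": force on a finger pad.
Only numpy, scipy, OpenCV 4.12 (cv2) and the standard library are available. Lean on these libraries where they do the work, as an engineer would, in place of code of your own. Each camera call takes 0.05 s, during which the arm holds its last target. There are 200 camera calls.

## Working session

There is one attempt and no reset: what is moved stays moved. The work goes in short steps, each a Python script; the robot and the scene stay as the last script left them, time stands still between calls to the robot, and variables do not carry over. Pictures are saved under pics/ and viewed, at most 14 in all, crops included, and the job is handed in when it is done.

```bash
mkdir -p pics; cat > h.py <<'E'
import numpy as np, cv2
from workcell import r
def cap(n):
    c=r.capture(n); H=c["pixels"].shape[0]
    f=H/2/np.tan(np.radians(c["fovy"])/2)
    c["K"]=np.array([[f,0,c["cx"]],[0,f,c["cy"]],[0,0,1.]]); c["D"]=np.array(c["dist_coeffs"],float); c["T"]=np.array(c["T"]); return c
def ray(c,uv):
    p=cv2.undistortPoints(np.array(uv,float).reshape(-1,1,2),c["K"],c["D"]).reshape(-1,2)
    d=np.c_[p[:,0],-p[:,1],-np.ones(len(p))]@c["T"][:3,:3].T
    return c["T"][:3,3],d
def onz(c,uv,z):
    o,d=ray(c,uv); return o+d*((z-o[2])/d[:,2])[:,None]
def proj(c,P):
    P=np.atleast_2d(P); q=(P-c["T"][:3,3])@c["T"][:3,:3]; q=q*[1,-1,-1]
    return cv2.projectPoints(q,np.zeros(3),np.zeros(3),c["K"],c["D"])[0].reshape(-1,2)
def tri(obs):
    A=np.zeros((3,3));b=np.zeros(3)
    for c,uv in obs:
        o,d=ray(c,uv); d=d[0]/np.linalg.norm(d[0]); M=np.eye(3)-np.outer(d,d); A+=M;b+=M@o
    return np.linalg.solve(A,b)
def down(yaw): # tool y axis (closing) at yaw+90 ; tool x along yaw
    c,s=np.cos(yaw),np.sin(yaw)
    return np.array([[c,s,0],[s,-c,0],[0,0,-1.]])
E
python3 - <<'E'
from h import *
print(r.grip_point_offset); o=r.observe(); print(o["t"],o["tcp_rot"])
for n in ["scene","side","wrist"]:
    c=cap(n); cv2.imwrite(f"pics/{n}0.png",c["pixels"]); print(n,c["fovy"],c["cx"],c["cy"],c["D"],c["T"].round(3).tolist())
E
```

```text
-0.0187
0.0 [[-6.75930948e-06  9.99997345e-01 -2.30445042e-03]
 [ 9.99999940e-01  7.56041381e-06  3.47625035e-04]
 [ 3.47641534e-04 -2.30444793e-03 -9.99997284e-01]]
scene 54.137257836673186 253.88323688506537 190.4053887986877 [-0.03177211  0.          0.          0.          0.        ] [[0.797, -0.407, 0.446, 1.101], [0.604, 0.524, -0.601, -0.793], [0.011, 0.748, 0.663, 0.932], [0.0, 0.0, 0.0, 1.0]]
side 52.22617156892875 255.54860387756312 192.05066269524482 [-0.07685455  0.          0.          0.          0.        ] [[-0.801, 0.356, -0.482, -0.145], [-0.599, -0.46, 0.656, 0.888], [0.012, 0.814, 0.581, 0.926], [0.0, 0.0, 0.0, 1.0]]
wrist 71.53950575598834 255.28481181008058 191.02487141723552 [0.02130998 0.         0.         0.         0.        ] [[1.0, -0.001, 0.001, 0.574], [0.0, 0.951, 0.31, 0.079], [-0.002, -0.31, 0.951, 0.372], [0.0, 0.0, 0.0, 1.0]]
```

View pics/scene0.png

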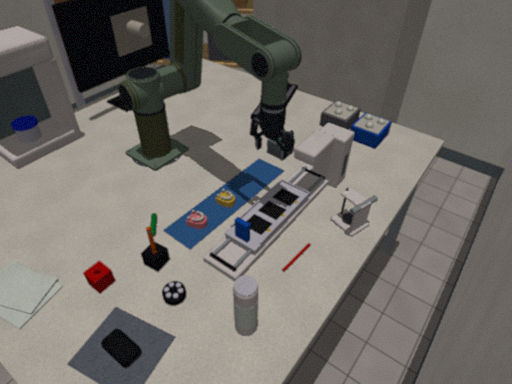

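View pics/side0.png

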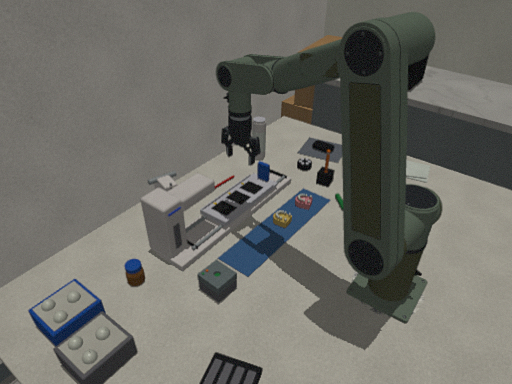

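View pics/wrist0.png

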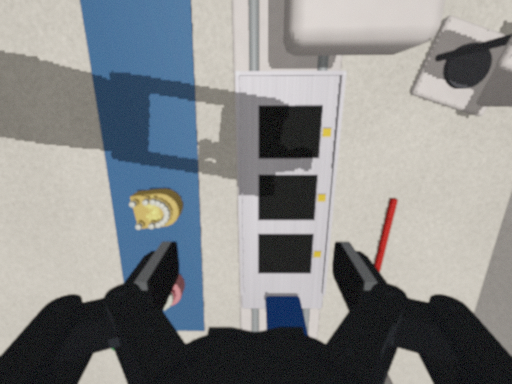

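```bash
python3 - <<'E'
from h import *
import pickle
L=[]
s,d=cap("scene"),cap("side")
print("console button side",onz(d,[216,272],.059),"handle side",onz(d,[263,165],.125),"scene",onz(s,[243,220],.125),"stand",onz(s,[155,250],.055), "yellow",onz(s,[226,197],.03),onz(d,[283,215],.03))
R=down(np.pi/2)
for p in [(0.45,0.12,0.42),(0.48,-0.07,0.42),(0.45,-0.28,0.42)]:
    r.goto(p,R); r.pause(.3); c=cap("wrist"); L.append(c)
pickle.dump(L+[s,d],open("views.pkl","wb"))
im=np.hstack([cv2.resize(c["pixels"],None,fx=.78,fy=.78) for c in L[:2]]); 
im2=np.hstack([cv2.resize(L[2]["pixels"],None,fx=.78,fy=.78),np.zeros_like(im)[:,:im.shape[1]//2]])
cv2.imwrite("pics/m1.png",np.vstack([im,im2])[:600,:800]); print(r.observe()["t"])
E
```

```text
console button side [[0.42248562 0.30769213 0.059     ]] handle side [[ 0.60502582 -0.17989094  0.125     ]] scene [[ 0.61312606 -0.18750027  0.125     ]] stand [[ 0.44049579 -0.39289809  0.055     ]] yellow [[ 0.43788728 -0.06465875  0.03      ]] [[ 0.43269618 -0.0698668   0.03      ]]
3.95
```

View pics/m1.png

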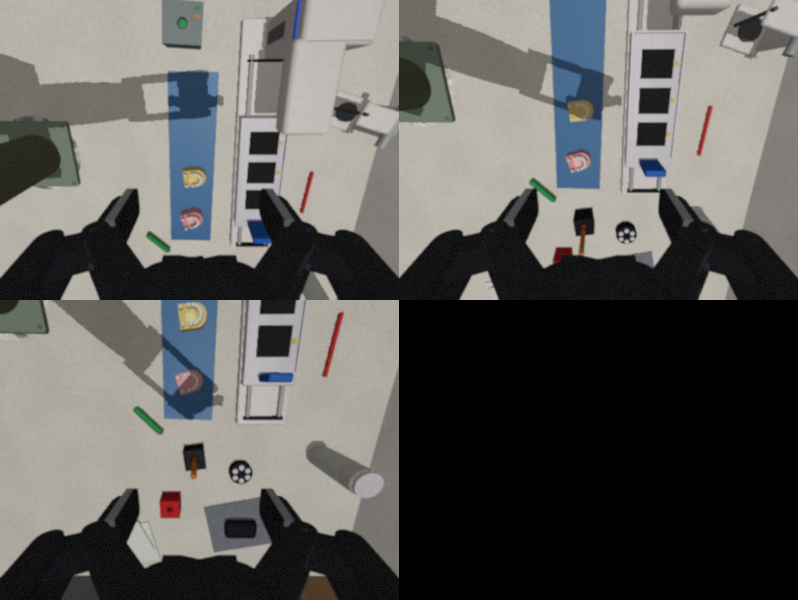

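```bash
cat >> h.py <<'E'
HS={"yellow":((20,90,110),(32,255,255)),"pink":((0,60,120),(8,140,255)),"pink2":((172,60,120),(180,140,255)),"green":((45,120,50),(75,255,255)),"hblue":((108,200,60),(125,255,255)),"mat":((98,110,50),(112,200,255)),"orange":((5,170,90),(16,255,255))}
def mask(c,n):
    h=cv2.cvtColor(c["pixels"],cv2.COLOR_BGR2HSV)
    return cv2.inRange(h,*[np.array(x) for x in HS[n]])
def blobs(m,amin=20):
    return sorted([k for k in cv2.findContours(m,cv2.RETR_EXTERNAL,cv2.CHAIN_APPROX_NONE)[0] if cv2.contourArea(k)>amin],key=cv2.contourArea,reverse=True)
def bays(c):
    g=c["pixels"].max(2); m=(g<45).astype(np.uint8)*255; out=[]
    for k in blobs(m,300):
        q=cv2.minAreaRect(k)
        if cv2.contourArea(k)>.9*q[1][0]*q[1][1] and max(q[1])<1.6*min(q[1]):
            M=cv2.moments(k); u=(M["m10"]/M["m00"],M["m01"]/M["m00"]); s=c["pixels"][int(u[1]),int(u[0])]
            out.append((u,q,k))
    return out
E
python3 - <<'E'
from h import *
import pickle
L=pickle.load(open("views.pkl","rb"))
for i,c in enumerate(L[:3]):
    print("view",i)
    for u,q,k in bays(c): print(" bay?",np.round(u,1),np.round(q[1],1),onz(c,u,.05).round(4)[0])
    for n in HS:
        for k in blobs(mask(c,n))[:3]:
            m=k.reshape(-1,2); z=dict(green=.059,hblue=.125,mat=.003).get(n,.03)
            print(" ",n,cv2.contourArea(k),m.mean(0).round(),onz(c,m.mean(0),z)[0].round(3), onz(c,cv2.boxPoints(cv2.minAreaRect(k)),z)[:,:2].round(3).tolist() if n in("mat","hblue") else "")
E
```

```text
view 0
 bay? [338.3 183.2] [26. 35.] [0.614  0.0485 0.05  ]
  yellow 283.5 [248. 225.] [ 0.434 -0.053  0.03 ] 
  pink2 172.5 [245. 280.] [ 0.424 -0.194  0.03 ] 
  green 167.5 [203. 310.] [ 0.327 -0.255  0.059] 
  green 75.0 [233.  30.] [0.413 0.314 0.059] 
  hblue 29.5 [334. 297.] [ 0.604 -0.162  0.125] [[0.59, -0.167], [0.592, -0.149], [0.615, -0.155], [0.613, -0.174]]
  mat 10685.0 [247. 186.] [0.431 0.028 0.003] [[0.372, 0.219], [0.49, 0.221], [0.513, -0.291], [0.359, -0.295]]
  mat 271.0 [332. 298.] [ 0.642 -0.266  0.003] [[0.603, -0.226], [0.658, -0.208], [0.689, -0.306], [0.632, -0.325]]
view 1
 bay? [327.  128.5] [30. 37.] [ 0.614  -0.0332  0.05  ]
  yellow 313.0 [233. 140.] [ 0.437 -0.058  0.03 ] 
  pink2 180.5 [229. 205.] [ 0.424 -0.195  0.03 ] 
  green 211.5 [184. 244.] [ 0.329 -0.272  0.059] 
  hblue 109.5 [323. 214.] [ 0.599 -0.175  0.125] [[0.581, -0.184], [0.583, -0.158], [0.618, -0.164], [0.616, -0.191]]
  mat 14314.5 [229. 116.] [ 0.427 -0.013  0.003] [[0.371, 0.183], [0.493, 0.184], [0.499, -0.293], [0.337, -0.293]]
  mat 239.5 [323. 215.] [ 0.633 -0.228  0.003] [[0.601, -0.207], [0.672, -0.207], [0.677, -0.256], [0.604, -0.256]]
  orange 47.0 [235. 306.] [ 0.431 -0.456  0.03 ] 
view 2
  yellow 459.0 [246.  21.] [ 0.435 -0.065  0.03 ] 
  yellow 23.5 [377.  52.] [ 0.666 -0.113  0.03 ] 
  pink2 70.0 [231. 101.] [ 0.404 -0.195  0.03 ] 
  green 264.0 [190. 154.] [ 0.327 -0.29   0.059] 
  hblue 24.5 [341. 100.] [ 0.582 -0.193  0.125] [[0.576, -0.197], [0.577, -0.187], [0.587, -0.188], [0.586, -0.199]]
  mat 9222.5 [240.  75.] [ 0.421 -0.148  0.003] [[0.366, -0.027], [0.488, -0.026], [0.496, -0.294], [0.351, -0.294]]
  mat 285.5 [356.  99.] [ 0.649 -0.19   0.003] [[0.618, -0.181], [0.683, -0.182], [0.685, -0.2], [0.62, -0.2]]
```

```bash
python3 - <<'E'
from h import *
import pickle
R=down(np.pi/2); L=[]
for p in [(0.61,-0.06,0.30),(0.50,-0.10,0.33)]:
    r.goto(p,R); r.pause(.3); c=cap("wrist"); L.append(c)
    h=c["pixels"].max(2); m=(h<58).astype(np.uint8)*255
    for k in blobs(m,300):
        q=cv2.minAreaRect(k)
        if cv2.contourArea(k)>.85*q[1][0]*q[1][1]: print(np.round(q[0],1),np.round(q[1],1),round(q[2],1),onz(c,q[0],.05)[0].round(4))
    for k in blobs(mask(c,"hblue"))[:1]: print("h",cv2.boxPoints(cv2.minAreaRect(k)).round().tolist(),onz(c,cv2.boxPoints(cv2.minAreaRect(k)),.125)[:,:2].round(3).tolist())
pickle.dump(L,open("v2.pkl","wb"))
im=np.hstack([c["pixels"] for c in L]); cv2.imwrite("pics/m2.png",cv2.resize(im,(800,300))); print(r.observe()["t"])
E
```

```text
[257.5  81. ] [46. 51.] 90.0 [0.613  0.0474 0.05  ]
[258.  141.5] [41. 48.] 90.0 [ 0.6139 -0.034   0.05  ]
[258.  194.5] [35. 44.] 90.0 [ 0.614  -0.1157  0.05  ]
[337.  52.] [46. 52.] 90.0 [0.6148 0.0486 0.05  ]
[331.5 113. ] [40. 49.] 90.0 [ 0.6148 -0.0335  0.05  ]
[326.5 166.5] [33. 45.] 90.0 [ 0.6144 -0.1159  0.05  ]
h [[311.0, 208.0], [346.0, 207.0], [347.0, 225.0], [311.0, 226.0]] [[0.577, -0.158], [0.626, -0.156], [0.63, -0.184], [0.58, -0.186]]
6.3417
```

View pics/m2.png

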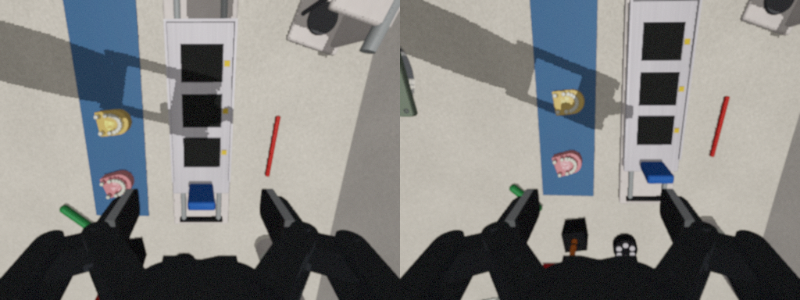

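```bash
python3 - <<'E'
from h import *
import pickle
L=pickle.load(open("v2.pkl","rb")); E=[]
for c,x0 in zip(L,(225,300)):
    h=cv2.cvtColor(c["pixels"],cv2.COLOR_BGR2HSV); m=cv2.inRange(h,np.array((105,140,20)),np.array((130,255,255))); m[:, :x0]=0;m[:180]=0
    k=blobs(m)[0].reshape(-1,2); print(k.min(0),k.max(0))
    v=k[:,1].max()+.5; b=k[k[:,1]>=v-2.5]; E.append((b[:,0].min(),v)); E.append((b[:,0].max()+1,v))
    print(E[-2:],onz(c,E[-2:],.125).round(4).tolist())
    P=np.array([[.589,-.2,.125],[.639,-.2,.125],[.589,-.182,.125],[.639,-.182,.125]]); print("pred",proj(c,P).round(1).tolist())
print(tri([(L[0],E[0]),(L[1],E[2])]),tri([(L[0],E[1]),(L[1],E[3])]))
E
```

```text
[241 236] [274 267]
[(np.int32(242), np.float64(267.5)), (np.int32(275), np.float64(267.5))] [[0.5913, -0.1963, 0.125], [0.6368, -0.1964, 0.125]]
pred [[240.4, 269.8], [276.6, 269.7], [240.2, 258.4], [276.9, 258.3]]
[309 208] [349 233]
[(np.int32(317), np.float64(233.5)), (np.int32(349), np.float64(233.5))] [[0.5886, -0.1972, 0.125], [0.6344, -0.197, 0.125]]
pred [[317.1, 235.3], [352.0, 235.4], [318.0, 223.8], [353.5, 223.9]]
[ 0.59072775 -0.20141241  0.11715843] [ 0.63723225 -0.20086243  0.11801606]
```

```bash
cat >> h.py <<'E'
def slide(sign,maxd,lim=14,v=.12,x=None):
    """with the handle pinched, move along y until the stop is felt"""
    p=np.array(r.observe()["tcp_pos"]); d=0; x0=p.copy()
    while d<maxd:
        p[1]+=sign*.01; d+=.01; r.move_straight(p,velocity=v); o=r.observe(); f=o["ft_force"]
        if abs(f[1])>lim: break
    print("slide",d,np.round(f,1),np.round(o["tcp_pos"],4),o["opening"],o["t"]); return o
E
python3 - <<'E'
from h import *
R=down(0.)
r.goto((0.613,-0.19,0.20),R); r.move_straight((0.613,-0.19,0.095),velocity=.12)
print(np.round(r.observe()["ft_force"],1)); r.grasp(40); o=r.observe(); print(o["opening"],np.round(o["ft_force"],1),o["t"],np.round(o["joint_pos"],1),np.round(o["tcp_pos"],4))
slide(-1,.22)
E
```

```text
[ 0.7 -0.5 -0. ]
0.2026066451661716 [-0.9 -1.3  2. ] 9.3417 [-25.   27.3  84.8  -0.   67.8  65. ] [ 0.6131 -0.1905  0.0955]
slide 0.09 [-0.4 36.3 14. ] [ 0.6132 -0.2652  0.0953] 0.2032017751998961 11.5917
```

```bash
cat >> h.py <<'E'
def baypos(c,show=True):
    h=c["pixels"].max(2); m=(h<58).astype(np.uint8)*255; out=[]
    for k in blobs(m,300):
        q=cv2.minAreaRect(k); 
        if cv2.contourArea(k)>.85*q[1][0]*q[1][1]:
            P=onz(c,q[0],.05)[0]
            B=onz(c,cv2.boxPoints(q),.05); 
            if abs(P[0]-.614)<.03: out.append(P)
    return np.array(sorted(out,key=lambda p:p[1]))
E
python3 - <<'E'
from h import *
import pickle
p=np.array(r.observe()["tcp_pos"]); p[1]+=.0005
r.move_straight(p); print(np.round(r.observe()["ft_force"],1)); r.open(); p[2]=.2; r.move_straight(p); o=r.observe(); print(o["tcp_pos"],o["t"])
R=down(np.pi/2); L=[]
for q in [(0.53,-0.16,.30),(.47,-.13,.26),(.45,-.02,.26)]:
    r.goto(q,R); r.pause(.3); c=cap("wrist"); L.append(c); print(baypos(c).round(4).tolist())
pickle.dump(L,open("v3.pkl","wb"))
im=np.hstack([c["pixels"] for c in L[1:]]); cv2.imwrite("pics/m3.png",cv2.resize(im,(800,300))); print(r.observe()["t"])
E
```

```text
[0.3 2.8 2.6]
[ 0.61250769 -0.26423671  0.19877338] 13.3667
[[0.6147, -0.1862, 0.05], [0.6143, -0.1054, 0.05], [0.6141, -0.0221, 0.05]]
[[0.615, -0.1858, 0.05], [0.615, -0.1043, 0.05], [0.6149, -0.0223, 0.05]]
[[0.6145, -0.1039, 0.05], [0.6143, -0.022, 0.05]]
16.6833
```

View pics/m3.png

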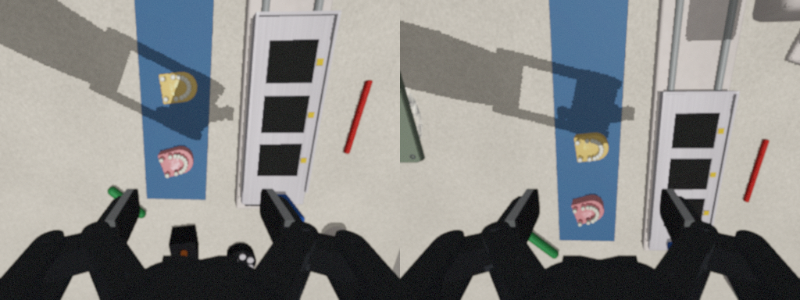

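```bash
cat >> h.py <<'E'
def castfit(c,g,zt):
    """outline of the cast near ground point g; zt = height of the base's top face"""
    b,gr,rd=[c["pixels"][:,:,i].astype(float) for i in range(3)]
    m=((rd>b*.85)&(rd>25)).astype(np.uint8)*255
    u0=proj(c,[g[0],g[1],zt])[0]; R=np.linalg.norm(proj(c,[g[0]+.06,g[1],zt])[0]-u0)
    roi=np.zeros_like(m); cv2.circle(roi,tuple(int(v) for v in u0),int(R),255,-1); m&=roi
    m=cv2.morphologyEx(m,cv2.MORPH_OPEN,np.ones((3,3),np.uint8))
    ks=blobs(m,150)
    k=min(ks,key=lambda k:np.linalg.norm(k.reshape(-1,2).mean(0)-u0))
    P=onz(c,cv2.convexHull(k).reshape(-1,2),zt)[:,:2]*1000
    (cx,cy),(w,h),a=cv2.minAreaRect(P.astype(np.float32)); a=np.radians(a)
    if w<h: w,h,a=h,w,a+np.pi/2
    e=np.array([np.cos(a),np.sin(a)]); ctr=np.array([cx,cy])
    M=cv2.moments(P.astype(np.float32)); cen=np.array([M["m10"],M["m01"]])/M["m00"]
    if (cen-ctr)@e>0: e=-e                 # flat back holds more area
    org=ctr-1.5*e                          # rectangle spans -30..33
    return org/1000,np.arctan2(e[1],e[0]),(w,h),abs((cen-ctr)@e)
def look(g,zt,h=.14,yaw=np.pi/2):
    f=np.array([np.cos(yaw),np.sin(yaw)])
    for _ in range(2):
        t=g-.079*f; r.goto((*t,h),down(yaw)); r.pause(.25); c=cap("wrist")
        q=castfit(c,g,zt); g=q[0]
    return q,c
E
python3 - <<'E'
from h import *
for n,g in (("yellow",(.437,-.06)),("pink",(.425,-.195))):
    for h in (.14,.22):
        q,c=look(np.array(g),.029,h); print(n,h,q[0].round(4),np.degrees(q[1]).round(1),np.round(q[2],1),round(q[3],2)); 
    cv2.imwrite(f"pics/{n}.png",c["pixels"])
print(r.observe()["t"])
a=cv2.imread("pics/yellow.png");b=cv2.imread("pics/pink.png");cv2.imwrite("pics/m4.png",np.hstack([a[:300,100:412],b[:300,100:412]]))
E
```

```text
yellow 0.14 [ 0.4332 -0.062 ] 6.1 [62.6 50.3] 2.22
yellow 0.22 [ 0.4332 -0.0621] 5.9 [63.1 51.1] 2.33
pink 0.14 [ 0.4253 -0.2012] 16.4 [63.  50.3] 2.54
pink 0.22 [ 0.4253 -0.2013] 16.4 [63.3 50.8] 2.51
22.3
```

View pics/m4.png

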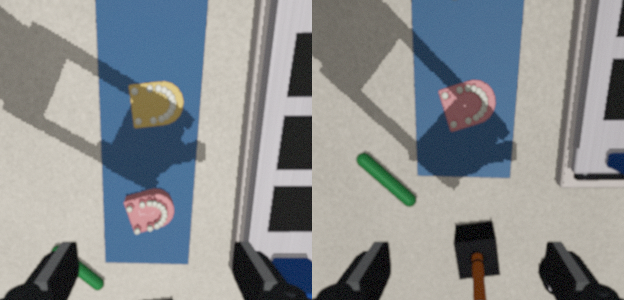

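```bash
cat >> h.py <<'E'
OFF=-.006
def pick(org,yaw,ztcp):
    t=org+OFF*np.array([np.cos(yaw),np.sin(yaw)]); R=down(yaw)
    r.goto((*t,ztcp+.09),R); r.move_straight((*t,ztcp),velocity=.12); r.grasp(45); o=r.observe(); print("grasp",o["opening"],np.round(o["ft_force"],1))
    r.move_straight((*t,ztcp+.11),velocity=.15); o=r.observe(); print("lift",o["opening"],o["finger_force"],o["t"]); return o
def put(org,yaw,ztcp):
    t=org+OFF*np.array([np.cos(yaw),np.sin(yaw)]); R=down(yaw)
    r.goto((*t,ztcp+.09),R); r.move_straight((*t,ztcp+.012),velocity=.12); r.move_straight((*t,ztcp+.0005),velocity=.04); o=r.observe(); print("down",np.round(o["ft_force"],1),np.round(o["tcp_pos"],4))
    r.open(); r.move_straight((*t,ztcp+.11),velocity=.15); print(r.observe()["t"])
E
python3 - <<'E'
from h import *
q,c=look(np.array((.433,-.062)),.029,.14); print(q)
pick(q[0],q[1],.003)
put(np.array((.6144,-.022)),0.,.050)
E
```

```text
(array([ 0.43317895, -0.06195361]), np.float64(0.1108834250808096), (62.517974853515625, 50.34260559082031), np.float64(2.2546226292708256))
grasp 0.5776029557167774 [-0.8  0.1  6.6]
lift 0.575113366677119 47.25735068321228 27.4833
down [ 0.8 -0.2 -0.8] [ 0.6091 -0.0221  0.0509]
30.825
```

```bash
python3 - <<'E'
from h import *
q,c=look(np.array((.425,-.201)),.029,.14); print(q)
pick(q[0],q[1],.003)
put(np.array((.6146,-.1865)),0.,.050)
# check from above
r.goto((.56,-.18,.26),down(np.pi/2)); r.pause(.25); c=cap("wrist"); cv2.imwrite("pics/c5.png",c["pixels"]); print(baypos(c).round(4).tolist(), r.observe()["t"])
E
```

```text
(array([ 0.42524156, -0.20126079]), np.float64(0.2867091651866647), (62.92887878417969, 50.24180603027344), np.float64(2.453560591606399))
grasp 0.5753722248056511 [-0.3 -0.8  6.4]
lift 0.5746265763852859 47.632960081100464 37.0083
down [ 1.1 -0.5  0.4] [ 0.6092 -0.1867  0.0509]
40.3667
[[0.6143, -0.1068, 0.05]] 42.0833
```

View pics/c5.png

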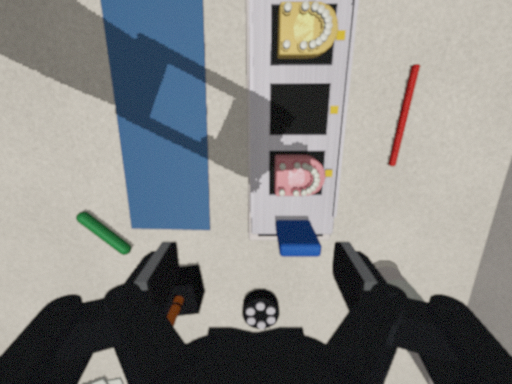

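```bash
cat >> h.py <<'E'
def castfit2(c,g,zt):
    h=cv2.cvtColor(c["pixels"],cv2.COLOR_BGR2HSV); m=((h[...,1]>60)&((h[...,0]<36)|(h[...,0]>160))&(h[...,2]>90)).astype(np.uint8)*255
    u0=proj(c,[g[0],g[1],zt])[0]; R=np.linalg.norm(proj(c,[g[0]+.04,g[1],zt])[0]-u0)
    roi=np.zeros_like(m); cv2.circle(roi,tuple(int(v) for v in u0),int(R),255,-1); m&=roi
    m=cv2.morphologyEx(m,cv2.MORPH_OPEN,np.ones((3,3),np.uint8))
    P=onz(c,cv2.convexHull(np.vstack(blobs(m,20))).reshape(-1,2),zt)[:,:2]*1000
    (cx,cy),(w,hh),a=cv2.minAreaRect(P.astype(np.float32)); return np.round((cx,cy),1),np.round((w,hh),1),round(a,1),np.round([P.min(0),P.max(0)],1).tolist()
E
python3 - <<'E'
from h import *
for n,g in (("y",(.6144,-.022)),("p",(.6146,-.1865))):
    r.goto((g[0],g[1]-.079,.22),down(np.pi/2)); r.pause(.25); c=cap("wrist"); print(n,castfit2(c,g,.076))
r.goto((.6146,-.263,.20),down(0.)); print(r.observe()["t"])
E
```

```text
y (array([619.1, -24.4]), array([49.3, 67.9]), 90.0, [[585.2, -49.1], [653.1, 0.2]])
p (array([ 619.3, -188.2]), array([67.6, 48.5]), 0.2, [[585.5, -212.5], [653.1, -164.0]])
45.2833
```

```bash
cat >> h.py <<'E'
def carriage(sign,y0,lim=12):
    x=.614; r.goto((x,y0,.20),down(0.)); r.move_straight((x,y0,.097),velocity=.12); r.grasp(40)
    p=np.array((x,y0+sign*.188,.097)); r.move_straight(p,velocity=.07)
    for i in range(12):
        p[1]+=sign*.003; r.move_straight(p,velocity=.03); o=r.observe()
        if abs(o["ft_force"][1])>lim: break
    print("slide",i,np.round(o["ft_force"],1),np.round(o["tcp_pos"],4),o["opening"],o["t"])
    q=np.array(o["tcp_pos"]); q[1]+=sign*.0005; r.move_straight(q,velocity=.03); print(np.round(r.observe()["ft_force"],1))
    r.open(); q[2]=.22; r.move_straight(q,velocity=.15); return q[1]
E
python3 - <<'E'
from h import *
y=carriage(1,-.264); print(y)
r.goto((.55,.0,.30),down(np.pi/2)); r.pause(.25); c=cap("wrist"); cv2.imwrite("pics/c6.png",c["pixels"]); print(baypos(c).round(4).tolist(),r.observe()["t"])
E
```

```text
slide 4 [ -4.  -16.7   5.3] [ 0.6135 -0.0652  0.0974] 0.2033946434685278 51.25
[-1.2 -6.4  3.1]
-0.06469650567827241
[[0.6142, 0.0944, 0.05], [0.5953, 0.1656, 0.05]] 54.7917
```

View pics/c6.png

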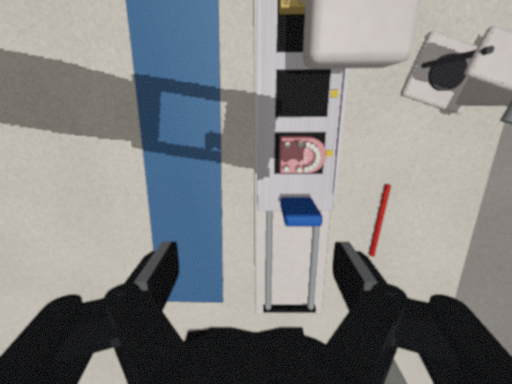

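```bash
python3 - <<'E'
from h import *
import pickle
L=[]
for p in [(.44,-.34,.30),(.35,-.38,.30)]:
    r.goto(p,down(np.pi/2)); r.pause(.3); L.append(cap("wrist"))
L+= [cap("scene"),cap("side")]
pickle.dump(L,open("v4.pkl","wb")); T=[]
for c in L:
    h=cv2.cvtColor(c["pixels"],cv2.COLOR_BGR2HSV); m=cv2.inRange(h,np.array((4,150,60)),np.array((18,255,255)))
    for k in blobs(m,15)[:3]: print(cv2.contourArea(k),np.round(cv2.boxPoints(cv2.minAreaRect(k)),1).tolist())
    print(proj(c,[[.44,-.393,.055],[.44,-.393,.155]]).round().tolist())
    u=proj(c,[.44,-.393,.09])[0].astype(int); x,y=max(u[0]-75,0),max(u[1]-75,0); T.append(cv2.resize(c["pixels"][y:y+150,x:x+150],(400,300) if 0 else (300,300),interpolation=cv2.INTER_CUBIC)); print("crop",x,y)
cv2.imwrite("pics/m7.png",np.vstack([np.hstack(T[:2]),np.hstack(T[2:])])); print(r.observe()["t"])
E
```

```text
175.0 [[249.0, 192.0], [258.0, 192.0], [258.0, 214.0], [249.0, 214.0]]
64.0 [[249.0, 218.0], [257.0, 218.0], [257.0, 228.0], [249.0, 228.0]]
[[255.0, 195.0], [255.0, 223.0]]
crop 180 128
192.0 [[305.5, 172.5], [313.0, 165.0], [329.5, 181.5], [322.0, 189.0]]
78.0 [[323.5, 190.5], [330.0, 184.0], [337.5, 191.5], [331.0, 198.0]]
[[316.0, 170.0], [335.0, 191.0]]
crop 246 100
69.5 [[146.8000030517578, 233.3000030517578], [151.5, 232.10000610351562], [156.60000610351562, 252.39999389648438], [151.89999389648438, 253.5]]
[[155.0, 250.0], [149.0, 227.0]]
crop 77 167
38.5 [[126.69999694824219, 274.1000061035156], [142.0, 269.0], [143.6999969482422, 274.1000061035156], [128.39999389648438, 279.20001220703125]]
[[325.0, 171.0], [327.0, 150.0]]
crop 250 88
57.4083
```

View pics/m7.png

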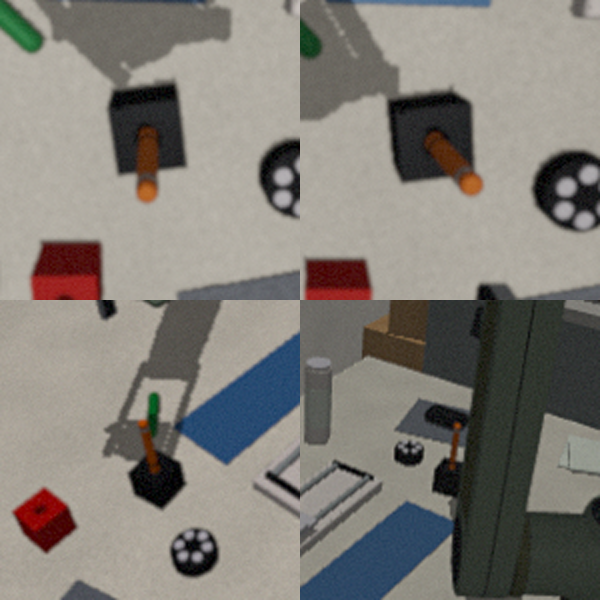

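```bash
python3 - <<'E'
from h import *
import pickle
L=pickle.load(open("v4.pkl","rb"))
A,B,S,D=L
print("top",tri([(A,(253.5,223.3)),(B,(331.2,191.5))]),"with scene",tri([(A,(253.5,223.3)),(B,(331.2,191.5)),(S,(149,230))]))
print("exit",onz(A,(253.5,193.5),.055),onz(B,(313,168.5),.055),tri([(A,(253.5,193.5)),(B,(313,168.5))]))
for c in (A,B):
    g=c["pixels"].max(2); u=proj(c,[.44,-.393,.055])[0].astype(int)
    roi=np.zeros_like(g); x,y=u; roi[y-35:y+35,x-35:x+35]=1
    k=blobs(((g<75)&(roi>0)).astype(np.uint8)*255,200)[0].reshape(-1,2)
    # top face: brighter dark grey
    print("vals",c["pixels"][y-20:y+20:6,x-14].max(1)); 
    m=((g>38)&(g<75)&(roi>0)).astype(np.uint8)*255; m=cv2.morphologyEx(m,cv2.MORPH_OPEN,np.ones((3,3)))
    k=np.vstack(blobs(m,60)[:1]); q=cv2.minAreaRect(k); print(q,onz(c,q[0],.055),onz(c,cv2.boxPoints(q),.055)[:,:2].round(3).tolist())
E
```

```text
top [ 0.43800507 -0.39628099  0.14874023] with scene [ 0.43911058 -0.39678463  0.14562112]
exit [[ 0.4374888 -0.3901666  0.055    ]] [[ 0.43597569 -0.39113441  0.055     ]] [ 0.43749636 -0.39268509  0.04790188]
vals [ 6 24 46 41 38 38 30]
((251.90176391601562, 184.9547882080078), (11.187728881835938, 33.98231887817383), 88.15238952636719) [[ 0.43507246 -0.37651776  0.055     ]] [[0.409, -0.369], [0.46, -0.367], [0.461, -0.384], [0.409, -0.386]]
vals [45 29 45 44 39 39 37]
((302.0, 166.0), (22.0, 14.0), 90.0) [[ 0.41947584 -0.38737002  0.055     ]] [[0.408, -0.371], [0.429, -0.371], [0.431, -0.404], [0.41, -0.404]]
```

```bash
python3 - <<'E'
from h import *
import pickle
L=[]
for p in [(.437,-.472,.2),(.39,-.472,.2)]:
    r.goto(p,down(np.pi/2)); r.pause(.3); c=cap("wrist"); L.append(c)
    g=c["pixels"].max(2); u=proj(c,[.437,-.393,.055])[0].astype(int); roi=np.zeros_like(g); cv2.circle(roi,tuple(map(int,u)),55,1,-1)
    h=cv2.cvtColor(c["pixels"],cv2.COLOR_BGR2HSV); o=cv2.inRange(h,np.array((3,120,40)),np.array((20,255,255)))
    m=((((g<80)|(o>0))&(roi>0))).astype(np.uint8)*255; m=cv2.morphologyEx(m,cv2.MORPH_OPEN,np.ones((5,5)))
    k=blobs(m,500)[0]; q=cv2.minAreaRect(k); print("block",np.round(q[0],1),np.round(q[1],1),q[2],onz(c,q[0],.055).round(4),(onz(c,cv2.boxPoints(q),.055)[:,:2]).round(4).tolist())
    for k in blobs(o&(roi*255),10)[:2]:
        q=cv2.minAreaRect(k); print("or",cv2.contourArea(k),np.round(q[0],1),np.round(q[1],1),onz(c,q[0],.155).round(4))
pickle.dump(L,open("v5.pkl","wb")); u=proj(L[0],[.437,-.393,.1])[0].astype(int); w=proj(L[1],[.437,-.393,.1])[0].astype(int)
f=lambda c,u:cv2.resize(c["pixels"][max(u[1]-60,0):,u[0]-65:u[0]+65][:120],(390,360),interpolation=cv2.INTER_CUBIC)
print(u,w); cv2.imwrite("pics/m8.png",np.hstack([f(L[0],u),f(L[1],w)])); print(r.observe()["t"])
E
```

```text
block [255.9 105.8] [57.1 53.1] 83.0887680053711 [[ 0.4374 -0.3952  0.055 ]] [[0.4077, -0.3714], [0.4601, -0.3656], [0.469, -0.4205], [0.413, -0.4271]]
or 366.0 [256.5 108.5] [22.6 21.2] [[ 0.4374 -0.396   0.155 ]]
block [301.5 106.3] [55.5 62.9] 80.83765411376953 [[ 0.4375 -0.3951  0.055 ]] [[0.4009, -0.374], [0.4619, -0.3649], [0.4758, -0.4175], [0.4111, -0.4278]]
or 318.5 [323.3 108.7] [19.8 20.5] [[ 0.4354 -0.3958  0.155 ]]
or 263.5 [302.9 106.8] [20.4 18.1] [[ 0.4218 -0.3945  0.155 ]]
[255 103] [309 104]
59.1083
```

View pics/m8.png

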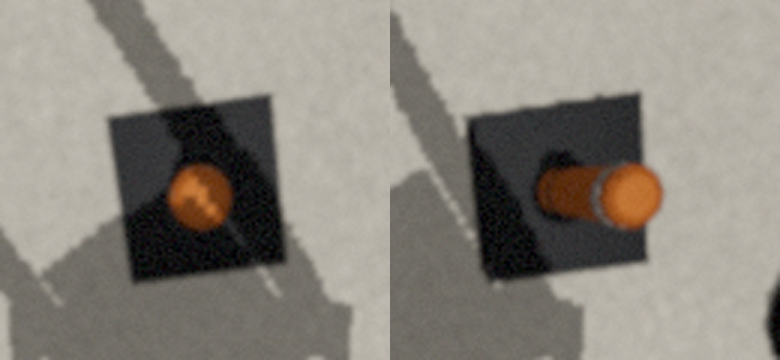

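```bash
python3 - <<'E'
from h import *
import pickle
r.move_straight((.39,-.472,.30))
P=(.437,-.3955)
r.goto((*P,.26),down(0.)); r.move_straight((*P,.100),velocity=.12); r.grasp(35); o=r.observe(); print(o["opening"],np.round(o["ft_force"],1),np.round(o["tcp_pos"],4))
r.move_straight((*P,.26),velocity=.12); o=r.observe(); print(o["opening"],o["finger_force"],np.round(o["tcp_pos"],4))
r.goto((.43,-.1,.28),down(0.)); 
L=[]
for p in [(.42,.20,.28),(.36,.22,.28)]:
    r.goto(p,down(np.pi/2)); r.pause(.3); c=cap("wrist"); L.append(c)
    h=cv2.cvtColor(c["pixels"],cv2.COLOR_BGR2HSV); m=cv2.inRange(h,np.array((45,90,30)),np.array((85,255,255)))
    for k in blobs(m,20)[:3]: q=cv2.minAreaRect(k); print(cv2.contourArea(k),np.round(q[0],1),np.round(q[1],1),onz(c,q[0],.059).round(4))
pickle.dump(L+[cap("scene"),cap("side")],open("v6.pkl","wb"))
cv2.imwrite("pics/m9.png",cv2.resize(np.hstack([L[0]["pixels"],L[1]["pixels"]]),(800,300))); print(r.observe()["t"])
E
```

```text
0.1514055656905211 [-1.1 -0.3  0.8] [ 0.437  -0.3956  0.1001]
0.15270781715679455 34.078403217718005 [ 0.4366 -0.395   0.2588]
151.0 [249.5  74. ] [14. 13.] [[0.4129 0.3136 0.059 ]]
23.0 [275.5  49. ] [5. 6.] [[0.4447 0.3412 0.059 ]]
144.5 [296.5  91.5] [13. 13.] [[0.4127 0.3137 0.059 ]]
24.0 [324.5  68. ] [6. 5.] [[0.4459 0.3407 0.059 ]]
68.5
```

View pics/m9.png

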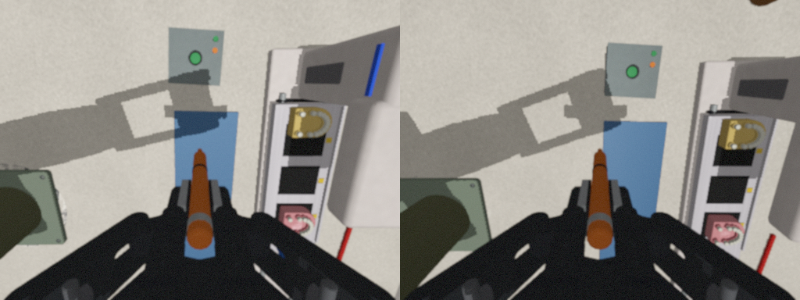

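```bash
python3 - <<'E'
from h import *
import pickle
L=pickle.load(open("v6.pkl","rb"))
T=[]
def box(c,img,x,y,hx,hy,z,col):
    P=[[x+a*hx,y+b*hy,z] for a,b in((-1,-1),(1,-1),(1,1),(-1,1))]; cv2.polylines(img,[proj(c,P).round().astype(int)],True,col,1)
for c,f in ((L[0],0),(L[1],0),(dict(cap("wrist")) and None,1)) if 0 else ((L[0],0),(L[1],0)):
    im=c["pixels"].copy()
    for y in (.1775,.0955,.0135): box(c,im,.6145,y,.037,.031,.05,(0,255,0))
    box(c,im,.616,.1765,.0315,.025,.076,(255,0,255))
    T.append(cv2.resize(im[100:260,330:490],(400,400),interpolation=cv2.INTER_CUBIC))
    print(castfit2(c,(.6145,.178),.076),baypos(c).round(3).tolist())
cv2.imwrite("pics/m10.png",np.hstack(T))
E
```

```text
(array([612. , 199.7]), array([35.8, 70.9]), 81.7, [[575.6, 178.0], [645.1, 217.2]]) [[0.614, 0.095, 0.05]]
(array([609.1, 201. ]), array([37.3, 68.1]), 82.5, [[573.8, 178.9], [641.0, 219.2]]) []
```

View pics/m10.png

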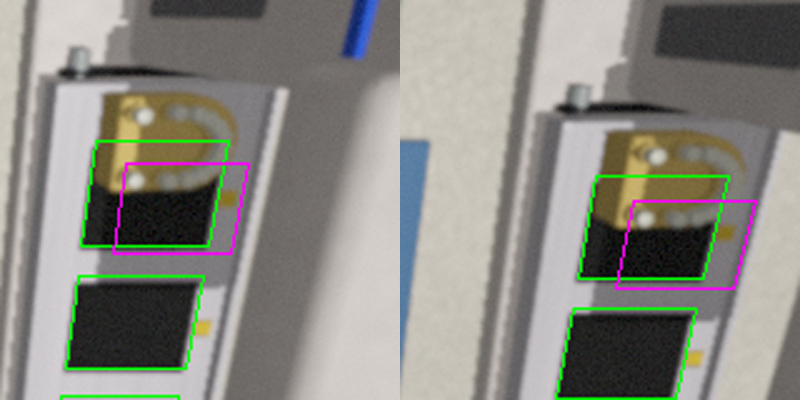

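```bash
cat >> h.py <<'E'
def castfit3(c,g,zt,R0=.05):
    h=cv2.cvtColor(c["pixels"],cv2.COLOR_BGR2HSV); m=((h[...,1]>60)&((h[...,0]<36)|(h[...,0]>160))&(h[...,2]>60)).astype(np.uint8)*255
    u0=proj(c,[g[0],g[1],zt])[0]; R=np.linalg.norm(proj(c,[g[0]+R0,g[1],zt])[0]-u0)
    roi=np.zeros_like(m); cv2.circle(roi,tuple(int(v) for v in u0),int(R),255,-1); m&=roi
    k=max(blobs(m,20),key=lambda k:cv2.contourArea(cv2.convexHull(k)))
    P=onz(c,cv2.convexHull(k).reshape(-1,2),zt)[:,:2]*1000
    (cx,cy),(w,hh),a=cv2.minAreaRect(P.astype(np.float32)); a=np.radians(a)
    if w<hh: w,hh,a=hh,w,a+np.pi/2
    e=np.array([np.cos(a),np.sin(a)]); e*=np.sign(e[0])   # fronts face +x here
    org=np.array((cx,cy))+e*(-w/2+30); return org/1000,np.arctan2(e[1],e[0]),(round(w,1),round(hh,1))
def stylus_take():
    P=(.437,-.3955); r.goto((*P,.26),down(0.)); r.move_straight((*P,.100),velocity=.12); r.grasp(35); r.move_straight((*P,.26),velocity=.13); print("styl",r.observe()["opening"])
def stylus_back():
    P=(.437,-.3955); r.goto((*P,.26),down(0.)); r.move_straight((*P,.17),velocity=.12); r.move_straight((*P,.1005),velocity=.06); o=r.observe(); print("ins",np.round(o["ft_force"],1),np.round(o["tcp_pos"],4)); r.open(); r.move_straight((*P,.27),velocity=.15); print(r.observe()["t"])
E
python3 - <<'E'
from h import *
r.goto((.43,-.1,.28),down(0.)); stylus_back()
y=carriage(-1,-.0648); print(y)
g=np.array((.614,.01)); r.goto((g[0],g[1]-.079,.2),down(np.pi/2)); r.pause(.25); c=cap("wrist"); q=castfit3(c,g,.076); print(q); 
g=q[0]; r.goto((g[0],g[1]-.079,.2),down(np.pi/2)); r.pause(.25); c=cap("wrist"); q=castfit3(c,g,.076); print(q, baypos(c).round(4).tolist()); print(castfit3(c,(.6146,-.1865),.076))
cv2.imwrite("pics/c11.png",c["pixels"]); print(r.observe()["t"])
E
```

```text
ins [ 1.2 -0.2 -0. ] [ 0.4373 -0.3958  0.101 ]
75.0667
slide 5 [ 4.1 16.  10.4] [ 0.6146 -0.2653  0.0973] 0.20159683246906274 82.4583
[3.9 3.5 4.9]
-0.2658145802773305
(array([0.60914877, 0.01084878]), np.float64(-0.0005133243001128721), (61.8, 48.9))
(array([0.60924762, 0.01064371]), np.float64(0.0007822446633761177), (61.6, 49.2)) [[0.6137, -0.1056, 0.05]]
(array([ 0.61367259, -0.17937908]), np.float64(-5.313006374686491e-05), (62.7, 62.6))
86.4333
```

```bash
python3 - <<'E'
from h import *
pick(np.array((.6093,.0107)),0.,.0565)
put(np.array((.6146,-.0225)),0.,.0565)
g=np.array((.6144,-.022)); r.goto((g[0],g[1]-.079,.2),down(np.pi/2)); r.pause(.25); c=cap("wrist"); print(castfit3(c,g,.076))
g=(.6146,-.187); r.goto((g[0],g[1]-.079,.2),down(np.pi/2)); r.pause(.25); c=cap("wrist"); print(castfit3(c,g,.076),baypos(c).round(4).tolist()); print(r.observe()["t"])
E
```

```text
grasp 0.5704982057099545 [ 0.3 -0.8  5.4]
lift 0.5727415713537978 47.48508290953396 90.15
down [0.1 0.2 2.1] [ 0.6096 -0.0227  0.0578]
93.0083
(array([ 0.61317878, -0.02292521]), np.float64(0.0009443341660386426), (63.5, 49.2))
(array([ 0.61451933, -0.18855827]), np.float64(0.002877526572404877), (62.1, 50.5)) [[0.6139, -0.115, 0.05]]
95.8083
```

```bash
python3 - <<'E'
from h import *
y=carriage(1,-.2655); print(y)
r.goto((.44,.10,.26),down(np.pi/2)); r.pause(.2); c=cap("wrist"); print(castfit3(c,(.6145,.178),.076),castfit3(c,(.6145,.013),.076),r.observe()["t"])
cv2.imwrite("pics/c12.png",c["pixels"])
E
```

```text
slide 4 [ -3.2 -13.2   5.6] [ 0.6135 -0.0652  0.0973] 0.20446851167617375 102.925
[-0.5 -8.3  2.2]
-0.06468796610845871
(array([0.60274816, 0.17720186]), np.float64(0.022274762581206812), (72.9, 51.4)) (array([0.60337715, 0.01835261]), np.float64(0.0006647519257764364), (72.5, 56.2)) 106.2417
```

View pics/c12.png

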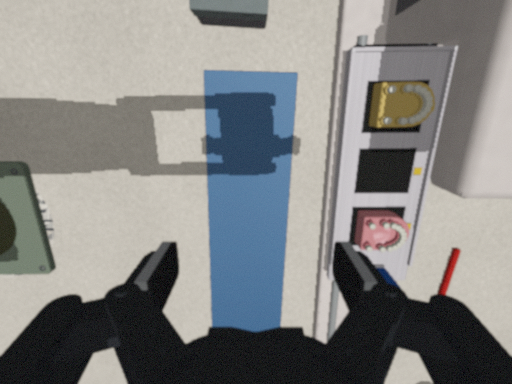

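```bash
python3 - <<'E'
from h import *
r.goto((.43,-.1,.28),down(0.)); stylus_take()
r.goto((.43,-.1,.28),down(0.)); r.goto((.413,.3135,.26),down(0.)); r.pause(.2)
f0=r.observe()["ft_force"][2]; P=[.413,.3135,.162]; r.move_straight(P,velocity=.1)
for i in range(24):
    P[2]-=.001; r.move_straight(P,velocity=.03); o=r.observe(); f=o["ft_force"][2]-f0; print(round(P[2],3),round(o["tcp_pos"][2],4),round(f,1),end="; ")
    if f>11: break
r.pause(.4); o=r.observe(); print(o["opening"],np.round(o["ft_force"],1),o["t"])
r.move_straight((.413,.3135,.26)); print(r.observe()["t"])
E
```

```text
styl 0.1494330434183038
0.161 0.1615 0.3; 0.16 0.16 0.1; 0.159 0.1589 -0.2; 0.158 0.1579 0.2; 0.157 0.1569 0.4; 0.156 0.1559 0.1; 0.155 0.1549 0.8; 0.154 0.1541 1.3; 0.153 0.1532 1.7; 0.152 0.1522 3.3; 0.151 0.1511 3.6; 0.15 0.1501 4.7; 0.149 0.1491 4.5; 0.148 0.1481 4.8; 0.147 0.1478 7.6; 0.146 0.1477 11.4; 0.15334242250459318 [-1.4 -1.6 11.7] 120.3417
121.25
```

```bash
python3 - <<'E'
from h import *
r.goto((.43,-.1,.28),down(0.)); stylus_back()
y=carriage(-1,-.0648); print(y)
for g in ((.6144,-.0225),(.6146,-.188)):
    r.goto((g[0],g[1]-.079,.2),down(np.pi/2)); r.pause(.25); c=cap("wrist"); print(castfit3(c,g,.076))
print(baypos(c).round(4).tolist(),r.observe()["t"])
E
```

```text
ins [-0.4 -0.7 -0.9] [ 0.4373 -0.3959  0.101 ]
128.1083
slide 5 [ 3.2 15.4 10. ] [ 0.6146 -0.2653  0.0973] 0.19842784764264354 135.5
[3.6 3.4 5.8]
-0.26582495218609453
(array([ 0.61372966, -0.02283349]), np.float64(0.028241475134988467), (62.2, 50.5))
(array([ 0.61458729, -0.18866023]), np.float64(0.003338428210935122), (62.0, 50.4))
[[0.6139, -0.1156, 0.05]] 139.9667
```

```bash
python3 - <<'E'
from h import *
pick(np.array((.6140,-.0225)),0.,.050); put(np.array((.432,-.04)),0.,.003)
pick(np.array((.6146,-.1877)),0.,.050); put(np.array((.432,-.19)),0.,.003)
for g in ((.432,-.04),(.432,-.19)):
    q,c=look(np.array(g),.029,.2); print(q)
r.goto((.44,-.34,.30),down(np.pi/2)); r.pause(.3); c=cap("wrist"); print(baypos(c).round(4).tolist())
h=cv2.cvtColor(c["pixels"],cv2.COLOR_BGR2HSV); m=cv2.inRange(h,np.array((4,150,60)),np.array((18,255,255)))
for k in blobs(m,15)[:3]: print(cv2.contourArea(k),np.round(cv2.boxPoints(cv2.minAreaRect(k)),1).tolist())
d=cap("side"); s=cap("scene"); cv2.imwrite("pics/fin.png",np.hstack([s["pixels"],d["pixels"]]))
o=r.observe(); print(o["t"],np.round(o["ft_force"],1))
E
```

```text
grasp 0.5736236542018783 [0.2 0.7 4.7]
lift 0.5755741112602847 47.181152233388275 143.8583
down [-0.4  0.4  4.1] [ 0.427  -0.0403  0.0042]
147.225
grasp 0.5768013496231649 [-0.6  3.3 19.6]
lift 0.575626970018343 46.76067564636469 150.3833
down [-6.4  3.6 22.6] [ 0.4276 -0.1911  0.0067]
153.7583
(array([ 0.43209131, -0.04074494]), np.float64(0.0007544326401318101), (63.02386474609375, 49.43258285522461), np.float64(2.100453166580161))
(array([ 0.43124481, -0.19154632]), np.float64(0.0005078646573316574), (63.05012893676758, 49.42957305908203), np.float64(1.9277480830451943))
[[0.6147, -0.1883, 0.05]]
181.0 [[250.0, 193.0], [260.0, 193.0], [260.0, 215.0], [250.0, 215.0]]
65.0 [[251.0, 219.0], [259.0, 219.0], [259.0, 229.0], [251.0, 229.0]]
158.4 [ 1.1 -0.2 -0.3]
```

```bash
python3 -c "
from h import *
print(r.sign_off())"
```

```text
the job is handed in; nothing more can be done
None
```

I handed the job in at about 158 s of the 210 s. By my measurements every step was met, but sign-off gave no verdict. The yellow cast was knocked out of its bay around the first scan position, so I drew the carriage out, re-seated it and slid home again before pressing the button.

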